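# Unlock the cutter safe by its colour dial and take off the keyhole cover

## Robot

A 6-joint arm with a two-finger parallel gripper is mounted at the origin on the work surface. World frame = base frame: x ahead of the robot, y to its left, z up, the work surface at z = 0. Lengths are in m, angles in rad, forces in N, time in s.
With the tool pointing down it reaches from about 0.3 to 0.85 m from the base axis. Payload 5.4 kg.
Tool frame: the origin (TCP) lies on the centre line of the jaws, within the pads' length; the fingertips stand 25 mm ahead of it and the grasp point (between the pads) lies 6 mm ahead of it (env.tip_extent is the distance from the TCP to the fingertips, in m); z points along the fingers, x is the direction in which the jaws open and shut, and the axes are right-handed (so a half turn about z gives the same grasp; the last joint's range is limited). The gripper opens to 85 mm and grips with 20 to 120 N. Pads are 22 mm wide; open, the fingers measure 114 mm over their backs; the gripper's body (76 mm by 85 mm) begins 54 mm behind the grasp point. The pads swing forward as they close: fully open they stand 13 mm farther back than shut.
Start: joints at [1.109, 0.158, 1.597, -0, 1.386, -0.21], TCP at [0.143, 0.557, 0.256] pointing down, gripper open.
Joint ranges: [-2.91, 2.91], [-0.94, 2.29], [0.18, 2.7], [-1.29, 4.43], [0.17, 2.64], [-3, 3]. Speed limits (rad/s): [2.57, 2.57, 3.14, 3.14, 3.14, 3.14].

## Interface

Orientations are given as a unit quaternion [x, y, z, w].
In Python, from workcell import env, optics gives the robot as it stands.
- The arm moves only by the shell command python3 -m crank 'ROWS'. ROWS is JSON, a list that holds one entry, the list of rows, each a list of 5 numbers: the closure, from 0 (fully open) to 1 (shut), then the shift along the tool's x, y, z in m, then the turn about the tool's z in degrees. In form: [[[gripper, dx, dy, dz, twist], ...]]. A call has exactly 5 rows; each row is the pose to reach, as a shift and turn from the pose commanded when the call began, along the tool's axes at that moment; what a row does not reach only later rows make up. A row lasts 1/10 s, in which the tool goes at most 50 mm and 8.59 degrees, less where a joint would pass 70% of its speed; a pose out of reach is approached as far as the arm can. A call with a gripper value outside its range is refused whole. The fingers move at their own pace and stop on an object; the grip force is fixed at half the most. Time passes only in rows, so rows that repeat a pose let the fingers close, or fill a call up. It gives the time, the measured TCP pose, the force and the opening at its end, in the units of the state.
- env.read_state(): the state, without advancing time (a new reading comes with each control period).
- optics.read_camera(name): name is "scene" or "top" or "wrist"; returns a dict with "frame" (384x512x3 uint8, red, green, blue), "range_z" (384x512 float32, m along the optical axis (not along the pixel's ray), 0 where there is no reading), "mtx" (3x3 intrinsics, pixels), "xyz" and "attitude" of the camera in the world; the wrist camera has in their place "hand_eye" (4x4, takes a point from camera to tool coordinates, whose origin is the TCP and whose axes are the tool frame's). Camera axes: x right, y down, z forward; pixel columns grow to the right and rows downward; lengths in m; the calibration is good to about 2 mm. The wrist camera is an equidistant fisheye: a pixel r from the principal point sees the ray r / f radians off the axis. A picture is of the moment at which its call begins: read the wrist's pose just before it.
- env.job_done(): hands the job in, once; it reports no verdict.
The state is a dict: "clock": time; "q": joint angles; "joint_vel": joint speeds; "joint_torque": joint torques, N m; "ee_pos": TCP position; "ee_rot": TCP orientation; "wrist_force": force on the tool from outside, world axes, zero at the start; "ft_torque": the same for the moment, N m; "grip_width": finger opening in m.
Only numpy, scipy, OpenCV 4.12 (cv2) and the standard library are available. Lean on these libraries where they do the work, as an engineer would, in place of code of your own. Each camera call takes 0.05 s, during which the arm holds its last target. There are 200 camera calls.

## Task

Work the combination of the blue cutter safe by pushing the peg on its dial: turn the pointer to the red tab, then back the other way to the blue tab, then back to the green tab, stopping for about half a second at each. Then push the red-knobbed bolt fully into the dial's notch, slide the yellow cover plate towards the dial until it meets the two guide blocks, lift it straight off its screws, and lay it flat, handle up, in the middle of the dark green mat. Leave the lock as it then is, pointer on green and bolt drawn, and leave the other things on the bench where they are.

Things in the scene. Friction and masses are not known exactly. Their poses are not given: they have to be found in the camera images.
- safe: Fixed blue steel safe, 45 mm high, yaw up to 0.3 rad. Origin on the bench under its middle. Its y axis runs from the cover plate end (y=-180 mm, x +-70) to the lock deck (y=-12 to 205, x +-95). In this frame, mm: dial axis at (0,108); bolt along y on x=0; two fixed guide blocks at x=+-(12 to 28), y=11 to 35, top z=62; brass-headed screws at (34,-34) and (-34,-124).
- dial (a joint): Dial angle (rad): 0 = pointer along the safe's +y, at the green tab; positive = turned left (anticlockwise from above), so at +1.57 the pointer looks along the safe's -x. Stops at +-2.1: only one way round between tabs. Friction holds it where left (about 3 N at the peg). The rim stops the bolt (after 5 mm) unless the notch opposite the pointer faces it (pointer on green, within 0.12 rad).
- dial_axis (a point): On the axis of the dial, a light grey metal disc of 50 mm radius, at its top face (62 mm above the bench). Axes turn with the dial: +y towards the pointer. A notch 26 mm wide and 24 mm deep in the rim lies on the -y side.
- dial_peg (a point): Top centre of the black upright finger peg on the dial: 16 mm diameter, 36 mm from the axis on the pointer's side, standing from 62 to 98 mm above the bench (this point is at 98 mm). It can be pushed sideways round the axis.
- pointer (a point): Tip of the orange pointer line, 56 mm from the dial's axis, in line with axis and peg. Axes turn with the dial: +y outward along the pointer. The pointer is on a tab when the tab's centre lies within 9 mm of the line from the axis through the pointer, on the pointer's side.
- tab_red: Red disc with a white rim, 28 mm across and 6 mm high, fixed on the safe's deck (z=45 mm) about 76 to 86 mm from the dial's axis: on the safe's +x or -x side of it, 0 to 40 mm further along the safe's +y. Red and blue change places. Origin: centre of its underside.
- tab_blue: Blue disc of the same kind, on the opposite side of the dial from the red one.
- tab_green: Green disc of the same kind, always 78 mm from the dial's axis along the safe's +y (dial angle 0).
- bolt (a joint): Travel of the bolt (m): 0 = locked, its tongue 2 mm off the cover plate's edge so that the plate cannot slide; 0.024 = fully drawn towards the safe's +y, its tail in the dial's notch. It stays where it is left; pushing takes about 2 N.
- bolt_knob (a point): Top centre of the red upright knob on the bolt: 16 mm diameter, standing from 57 to 97 mm above the bench (this point is at 97 mm); at safe x=0, y=0 when locked. Push it towards the safe's +y.
- plate: Loose yellow cover plate, 110 (x) by 150 (y) by 6 mm, 0.4 kg, on the safe at z=45 mm, axes parallel to the safe's; origin (centre of underside) at safe (0,-89). Held by keyhole slots under two 15 mm screw heads (z=53 to 58): it can rise 2 mm, has 2 mm side play, and must slide 24 mm along the safe's +y (guide blocks stop it at 25) to free the heads, then with 3.5 mm play.
- plate_grip (a point): Grip point on the plate's upright black handle: 14 mm thick (x), 50 mm long (y), standing from the plate's top face (6 mm) to 46 mm above its underside; this point is 30 mm above the underside, 8 mm to -y of the plate's middle.
- mat: Fixed dark green rubber mat, 170 mm (x) by 200 mm (y), 3 mm thick. Origin: centre of its underside, on the bench.
- glue: Loose yellow glue bottle with an orange cap, 60 mm across, 170 mm tall. Bystander.
- tape: Loose yellow tape measure, 75 by 40 by 70 mm. Bystander.
- clamp: Loose blue bar clamp lying flat, 200 by 110 mm. Bystander.
- mallet: Loose mallet with wooden handle, 230 by 100 mm, lying. Bystander.
- offcut: Loose pine offcut, 90 by 190 by 38 mm. Bystander.
- screwjar: Loose glass screw jar, 70 mm across, 90 mm tall. Bystander.
- drill: Loose black and red cordless drill lying on its side, about 230 by 210 mm, 62 mm high. Bystander.
Not all that is in view belongs to the job. What is shaped like the plate but orange or purple is not meant.

How it is judged:
By the outcome, as a careful person would: the job done as asked, in the order asked, and still so for the second after the job is handed in, with the robot touching nothing.
It also fails if it takes over 72 s, if anything falls off the work surface, if the arm or the gripper's body presses on something with over 40 N, if the wrist force passes 120 N, or if a joint passes its speed limit or range.

## Working session

There is one attempt and no reset: what is moved stays moved. The work goes in short steps, Python scripts to look and compute and a shell command to move; the robot and the scene stay as the last step left them, time stands still between calls to the robot, and variables do not carry over. Pictures are saved under pics/ and viewed, about 8 in all and at most 12, crops included, and the job is handed in when it is done.

```bash
ls; mkdir -p pics; python3 - <<'E'
from workcell import env, optics
import cv2, numpy as np
s=env.read_state(); print({k:np.round(v,3).tolist() for k,v in s.items()})
for n in ("scene","top"):
    c=optics.read_camera(n); np.savez(f"{n}.npz",**c)
    cv2.imwrite(f"pics/{n}0.png",cv2.resize(c["frame"][...,::-1],(800,600),interpolation=cv2.INTER_CUBIC))
    print(n,c["mtx"],c["xyz"],c["attitude"])
E
```

```text
pics
{'clock': 0.0, 'q': [1.109, 0.159, 1.598, -0.0, 1.386, -0.21], 'joint_vel': [-0.001, 0.001, -0.001, 0.001, -0.001, 0.002], 'joint_torque': [0.0, -39.601, -33.142, -0.0, 0.009, 0.0], 'ee_pos': [0.143, 0.556, 0.255], 'ee_rot': [0.79, 0.613, -0.001, 0.0], 'wrist_force': [0.099, 0.369, 0.323], 'ft_torque': [0.015, 0.032, -0.027], 'grip_width': 0.085}
scene [[462.0116385    0.         253.3801816 ]
 [  0.         462.0116385  194.12037796]
 [  0.           0.           1.        ]] [1.82345701 0.54580442 1.37923749] [ 0.50542159  0.76260714 -0.34168458 -0.215014  ]
top [[415.5351913    0.         246.59872316]
 [  0.         415.5351913  188.96215638]
 [  0.           0.           1.        ]] [ 0.31827805 -0.03734314  1.45795064] [-0.70107161  0.70963245 -0.0514071   0.04772514]
```

View pics/top0.png

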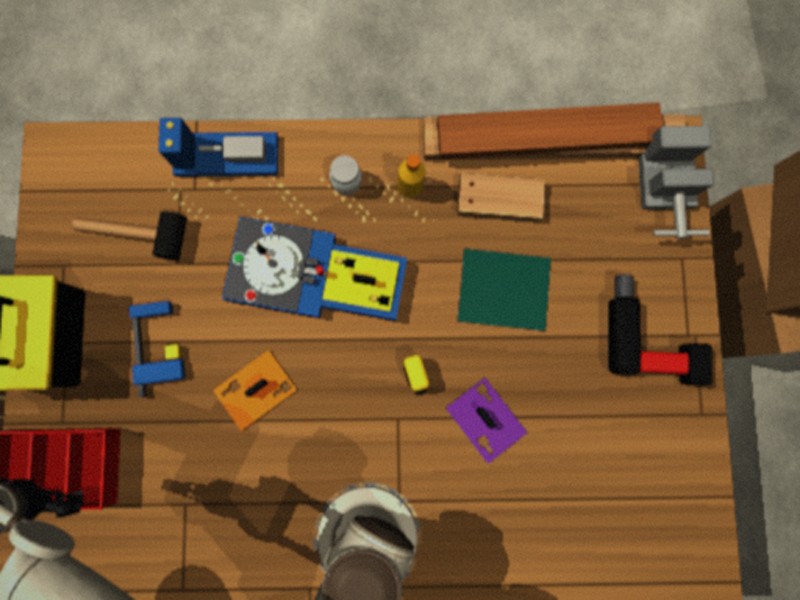

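View pics/scene0.png

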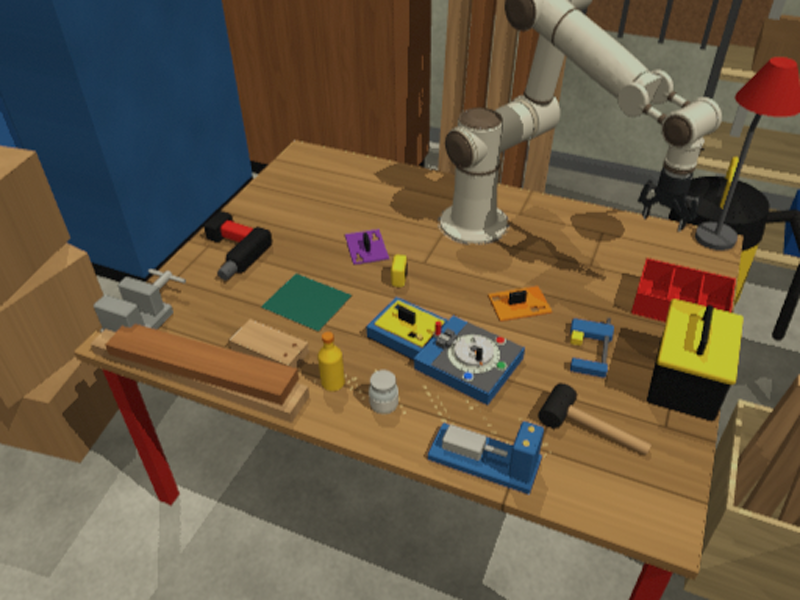

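Top view (800x600): the yellow plate sits on the safe at (364,279). The orange (256,390) and purple (486,420) plates are decoys lying on the bench. The dial is at (273,264), with tabs green (238,259), red (250,296) and blue (268,229). The mat is at (505,289). Next is an enlarged crop, with depth.

```bash
cat > h.py <<'E'
import numpy as np, cv2
from scipy.spatial.transform import Rotation as R
def load(n): return dict(np.load(f"{n}.npz"))
def px(c,u,v,z):
    """pixel (native) -> world point at height z"""
    d=R.from_quat(c["attitude"]).apply([(u-c["mtx"][0,2])/c["mtx"][0,0],(v-c["mtx"][1,2])/c["mtx"][1,1],1.])
    return c["xyz"]+d*(z-c["xyz"][2])/d[2]
def pz(c,u,v):
    z=c["range_z"][int(round(v)),int(round(u))]
    return c["xyz"]+R.from_quat(c["attitude"]).apply([(u-c["mtx"][0,2])/c["mtx"][0,0]*z,(v-c["mtx"][1,2])/c["mtx"][1,1]*z,z])
E
python3 - <<'E'
from h import *
c=load("top"); f=c["frame"][...,::-1]
# crop native u 135..270, v 130..212
cv2.imwrite("pics/crop1.png",cv2.resize(f[130:214,138:268],None,fx=6,fy=6,interpolation=cv2.INTER_CUBIC))
hsv=cv2.cvtColor(c["frame"],cv2.COLOR_RGB2HSV)
def blob(lo,hi,box,z,name):
    m=cv2.inRange(hsv,lo,hi); k=np.zeros_like(m); u0,v0,u1,v1=box;k[v0:v1,u0:u1]=m[v0:v1,u0:u1]
    n,_,st,ce=cv2.connectedComponentsWithStats(k); i=1+np.argmax(st[1:,4])
    cc=k*(_==i).astype(np.uint8); r=cv2.minAreaRect(cv2.findNonZero(cc)); print(name,st[i],ce[i].round(1),px(c,*ce[i],z).round(4),"rect",np.round(r[0],1),np.round(r[1],1),r[2])
    P=[px(c,*p,z)[:2] for p in cv2.boxPoints(r)]; print(np.round(P,3).tolist(), px(c,*r[0],z).round(4), pz(c,*ce[i]).round(3))
blob((22,120,80),(35,255,255),(200,150,268,210),.051,"plate")
blob((70,80,30),(90,255,120),(285,150,360,220),.003,"mat")
blob((65,80,60),(90,255,255),(140,155,160,175),.051,"green")
blob((0,150,80),(8,255,255),(150,180,172,200),.051,"red")
blob((105,150,80),(125,255,255),(164,140,180,152),.051,"blue")
blob((0,0,150),(179,80,255),(150,145,200,195),.062,"dial")
E
```

```text
plate [ 207  160   48   39 1248] [230.5 179.3] [0.5511 0.0088 0.051 ] rect [230.7 179.2] [44.1 31.6] 10.784297943115234
[[0.513, 0.092], [0.621, 0.072], [0.59, -0.077], [0.483, -0.055]] [0.5514 0.0081 0.051 ] [0.544 0.007 0.091]
mat [ 294  160   58   51 2504] [322.5 185. ] [ 0.5349 -0.3153  0.003 ] rect [322.6 184.9] [55.4 45.9] 5.710593223571777
[[0.465, -0.208], [0.629, -0.229], [0.606, -0.425], [0.443, -0.401]] [ 0.5351 -0.3156  0.003 ] [ 0.534 -0.314  0.007]
green [150 162   5   6  17] [152.1 164.9] [0.6046 0.2786 0.051 ] rect [152.5 165. ] [3.5 4.9] 45.0
[[0.602, 0.287], [0.615, 0.276], [0.606, 0.267], [0.594, 0.279]] [0.6041 0.2771 0.051 ] [0.604 0.278 0.055]
red [158 186   6   6  24] [160.3 188.3] [0.5226 0.2489 0.051 ] rect [160.3 188.3] [4.9 4.2] 45.0
[[0.524, 0.26], [0.534, 0.25], [0.522, 0.238], [0.512, 0.248]] [0.5229 0.2491 0.051 ] [0.522 0.248 0.055]
blue [169 144   5   5  20] [171.2 146.2] [0.6696 0.2134 0.051 ] rect [171. 146.] [4. 4.] 90.0
[[0.678, 0.221], [0.678, 0.207], [0.663, 0.207], [0.663, 0.221]] [0.6705 0.2143 0.051 ] [0.67  0.213 0.051]
dial [155 151  38  38 915] [173.5 169.4] [0.5859 0.2029 0.062 ] rect [174.5 169. ] [36.1 37.5] 45.0
[[0.586, 0.288], [0.678, 0.199], [0.588, 0.111], [0.498, 0.2]] [0.5871 0.1994 0.062 ] [0.584 0.202 0.069]
```

View pics/crop1.png

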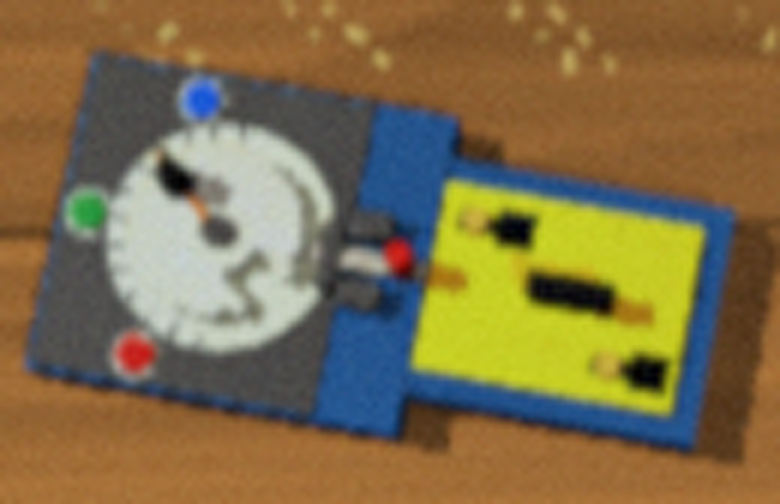

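The crop shows the pointer with the peg at crop (175,175), hub (218,232), blue tab (202,100), green (87,210), red (135,353), red knob (398,255) and plate handle (570,290). The plate is on its screws on the safe, so it is the right one. Next I work out the frame and the approach.

```bash
cat >> h.py <<'E'
YAW=-0.196; AX=np.array([.589,.202]); SY=np.array([-np.sin(YAW),np.cos(YAW)]); SX=np.array([np.cos(YAW),np.sin(YAW)])
ORG=AX-.108*SY
def safe(x,y): return ORG+x*SX+y*SY
def tosafe(p): d=np.asarray(p)[:2]-ORG; return np.array([d@SX,d@SY])
def theta(p):
    d=tosafe(p)-[0,.108]; return np.arctan2(-d[0],d[1]), np.hypot(*d)
def row(st,xy,z,yawdeg=None):
    """shift (m) and twist (deg) from state's pose to TCP target"""
    r=R.from_quat(st["ee_rot"]); s=r.inv().apply(np.r_[xy,z]-st["ee_pos"]); x=r.apply([1,0,0])
    y0=np.degrees(np.arctan2(x[1],x[0])); tw=0 if yawdeg is None else -(yawdeg-y0)
    return np.round(s,4).tolist(), round(tw,1)
def show(st):
    x=R.from_quat(st["ee_rot"]).apply([1,0,0]); z=R.from_quat(st["ee_rot"]).apply([0,0,1])
    print("t",round(st["clock"],2),"tcp",np.round(st["ee_pos"],4),"safe",tosafe(st["ee_pos"]).round(4),"yaw",np.degrees(np.arctan2(x[1],x[0])).round(1),"z",z.round(3),"w",round(st["grip_width"],4),"F",np.round(st["wrist_force"],1))
E
python3 - <<'E'
from h import *; from workcell import env
c=load("top"); o=lambda a,b:(138+a/6,130+b/6)
for n,p,z in (("peg",o(175,175),.098),("hub",o(218,232),.062),("knob",o(398,253),.097),("red",(160.3,188.3),.051),("blue",(171.2,146.2),.051),("green",(152.1,164.9),.051),("handle",o(570,290),.091)):
    w=px(c,*p,z); print(n,w.round(4),tosafe(w).round(4),np.round(theta(w),3),pz(c,*p)[2].round(3))
st=env.read_state(); show(st)
w=px(c,*o(175,175),.098); t=theta(w)[0]; xy=AX+.036*(-np.sin(t)*SX+np.cos(t)*SY); print(xy, np.degrees(YAW+t), row(st,xy,.165,np.degrees(YAW+t)))
E
```

```text
peg [0.6138 0.2181 0.098 ] [0.0212 0.1286] [-0.8   0.03] 0.096
hub [0.5883 0.1999 0.062 ] [-0.0003  0.1058] [2.999e+00 2.000e-03] 0.067
knob [0.5685 0.0942 0.097 ] [ 0.0009 -0.0017] [-3.133  0.11 ] 0.098
red [0.5227 0.2489 0.051 ] [-0.0742  0.1411] [1.151 0.081] 0.055
blue [0.6698 0.2136 0.051 ] [0.077  0.1351] [-1.232  0.082] 0.051
green [0.6045 0.2785 0.051 ] [0.0003 0.186 ] [-0.004  0.078] 0.055
handle [ 0.5476 -0.0008  0.091 ] [-0.0011 -0.099 ] [3.136 0.207] 0.092
t 0.1 tcp [0.1431 0.5564 0.2554] safe [-0.5064  0.3688] yaw 75.6 z [-0.001 -0.002 -1.   ] w 0.0857 F [-0.1  0.3 -0.3]
[0.61920524 0.22158682] -57.038291641488506 ([-0.2055, 0.5446, 0.0905], np.float64(132.6))
```

```bash
python3 -m crank '[[[0.6,-0.017,0.045,0,8.5],[0.6,-0.034,0.09,0,17],[0.6,-0.051,0.136,0,25.5],[0.6,-0.068,0.18,0,34],[0.6,-0.085,0.226,0,42.5]]]'; python3 - <<'E'
from h import *; from workcell import env
st=env.read_state(); show(st); print(row(st,[.6192,.2216],.21,-57))
E
```

```text
clock: 0.6
ee_pos: [0.3419, 0.4168, 0.2559]
ee_rot: [0.959, 0.282, -0.0, 0.0]
wrist_force: [0.9, 1.3, -0.5]
grip_width: 0.0339
t 0.6 tcp [0.3419 0.4168 0.2559] safe [-0.2842  0.2706] yaw 32.7 z [-0.001 -0.    -1.   ] w 0.0339 F [ 0.9  1.3 -0.5]
([0.1277, 0.3142, 0.0458], np.float64(89.7))
```

```bash
python3 -m crank '[[[0.6,0.018,0.044,0.005,8.5],[0.6,0.036,0.088,0.01,17],[0.6,0.054,0.132,0.015,25.5],[0.6,0.072,0.176,0.02,34],[0.6,0.09,0.22,0.025,42.5]]]'; python3 - <<'E'
from h import *; from workcell import env
st=env.read_state(); show(st); print(row(st,[.6192,.2216],.165,-57))
E
```

```text
clock: 1.1
ee_pos: [0.5376, 0.2815, 0.2306]
ee_rot: [0.996, -0.085, -0.0, 0.0]
wrist_force: [0.6, 0.1, -0.1]
grip_width: 0.0341
t 1.1 tcp [0.5376 0.2815 0.2306] safe [-0.0659  0.176 ] yaw -9.8 z [-0.001 -0.    -1.   ] w 0.0341 F [ 0.6  0.1 -0.1]
([0.0907, 0.0451, 0.0656], np.float64(47.2))
```

```bash
python3 -m crank '[[[0.6,0.02,0.01,0.01,8.5],[0.6,0.045,0.02,0.025,17],[0.6,0.07,0.035,0.04,25.5],[0.6,0.0907,0.0451,0.0656,34],[0.6,0.0907,0.0451,0.0656,42.5]]]'; python3 - <<'E'
from h import *; from workcell import env,optics
st=env.read_state(); show(st); print(row(st,[.6192,.2216],.165,-57))
c=optics.read_camera("wrist"); st=env.read_state(); show(st)
np.savez("wrist1.npz",**c,**{"p":st["ee_pos"],"r":st["ee_rot"]})
print(c["mtx"],c["hand_eye"])
cv2.imwrite("pics/wrist1.png",cv2.resize(c["frame"][...,::-1],(800,600),interpolation=cv2.INTER_CUBIC))
E
```

```text
clock: 1.6
ee_pos: [0.6179, 0.2208, 0.1604]
ee_rot: [0.897, -0.442, -0.003, 0.002]
wrist_force: [-1.1, 0.2, -0.1]
grip_width: 0.034
t 1.6 tcp [0.6179 0.2208 0.1604] safe [0.0247 0.1321] yaw -52.4 z [-0.007 -0.002 -1.   ] w 0.034 F [-1.1  0.2 -0.1]
([0.0002, -0.0015, -0.0046], np.float64(4.6))
t 1.65 tcp [0.6177 0.222  0.1622] safe [0.0243 0.1332] yaw -52.7 z [-0.006 -0.001 -1.   ] w 0.0339 F [-0.4  1.2  0.8]
[[297.31863964   0.         258.92802451]
 [  0.         297.31863964 193.13304509]
 [  0.           0.           1.        ]] [[ 9.99998923e-01  1.37482075e-03  5.13281964e-04 -3.07466725e-04]
 [-1.46684434e-03  9.46957726e-01  3.21354808e-01 -8.35003495e-02]
 [-4.42510626e-05 -3.21355215e-01  9.46958723e-01 -1.17984738e-01]
 [ 0.00000000e+00  0.00000000e+00  0.00000000e+00  1.00000000e+00]]
```

View pics/wrist1.png

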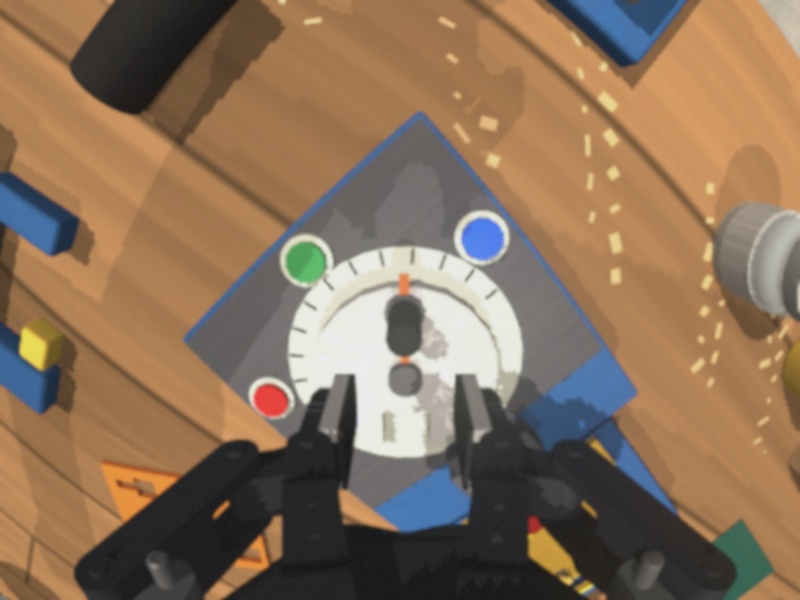

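Wrist view (800x600): the pointer tip (404,275), peg top (404,340) and hub (405,380) are in line with the tool's y axis. That gives θ≈-0.72. I'll check the peg position numerically.

```bash
cat >> h.py <<'E'
def wpx(c,u,v,z):
    f=c["mtx"][0,0]; d=np.array([u-c["mtx"][0,2],v-c["mtx"][1,2]]); r=np.hypot(*d); a=r/f
    ray=np.r_[np.sin(a)*d/max(r,1e-9),np.cos(a)]; H=c["hand_eye"]; Q=R.from_quat(c["r"])
    o=c["p"]+Q.apply(H[:3,3]); d=Q.apply(H[:3,:3]@ray); return o+d*(z-o[2])/d[2]
def peg(t,rad=.036): return AX+rad*(-np.sin(t)*SX+np.cos(t)*SY)
E
python3 - <<'E'
from h import *; from workcell import env
c=load("wrist1"); k=.64
for n,p,z in (("peg",(404,340),.098),("hub",(405,378),.062),("tip",(404,275),.062),("red",(270,401),.051),("blue",(482,238),.051),("green",(305,261),.051)):
    w=wpx(c,p[0]*k,p[1]*k,z); print(n,w.round(4),tosafe(w).round(4),np.round(theta(w),3))
st=env.read_state(); show(st); print(row(st,peg(-.72),.102,-52.5))
E
```

```text
peg [0.6206 0.225  0.098 ] [0.0266 0.1367] [-0.746  0.039]
hub [0.5907 0.2017 0.062 ] [0.0018 0.108 ] [-1.57   0.002]
tip [0.6354 0.2364 0.062 ] [0.0388 0.1508] [-0.737  0.058]
red [0.524 0.251 0.051] [-0.0733  0.1434] [1.121 0.081]
blue [0.6723 0.2152 0.051 ] [0.0792 0.1371] [-1.218  0.084]
green [0.608  0.2797 0.051 ] [0.0035 0.1879] [-0.044  0.08 ]
t 1.65 tcp [0.6177 0.222  0.1622] safe [0.0243 0.1332] yaw -52.7 z [-0.006 -0.001 -1.   ] w 0.0339 F [-0.4  1.2  0.8]
([-0.0015, -0.0013, 0.0602], np.float64(-0.2))
```

```bash
sed -i 's/AX=np.array(\[.589,.202\])/AX=np.array([.590,.2025])/' h.py; python3 -m crank '[[[0.6,-0.001,-0.002,0.02,0],[0.6,-0.001,-0.002,0.04,0],[0.6,-0.001,-0.002,0.06,0],[0.6,-0.001,-0.002,0.064,0],[0.75,-0.001,-0.002,0.064,0]]]'; python3 - <<'E'
from h import *; from workcell import env
st=env.read_state(); show(st); print(theta(st["ee_pos"]))
# arc plan with constant-yaw-locked-to-theta, tool at radius .036
x=R.from_quat(st["ee_rot"]).apply([1,0,0]); y0=np.degrees(np.arctan2(x[1],x[0]));
t0=np.radians(y0)-YAW; print("theta tool",t0)
for t in np.arange(1,6)*.14: # rows relative shift for step in theta, in tool frame at start
    print(np.round([-.036*np.sin(t), .036*(1-np.cos(t)), -np.degrees(t)],4))
E
```

```text
clock: 2.15
ee_pos: [0.6188, 0.2258, 0.1012]
ee_rot: [0.899, -0.437, -0.001, 0.0]
wrist_force: [-1.1, 0.6, 0.2]
grip_width: 0.0222
t 2.15 tcp [0.6188 0.2258 0.1012] safe [0.0237 0.1365] yaw -51.8 z [-0.002 -0.    -1.   ] w 0.0222 F [-1.1  0.6  0.2]
(np.float64(-0.6951793413850942), np.float64(0.037064710235106366))
theta tool -0.7085835175920605
[-5.0000e-03  4.0000e-04 -8.0214e+00]
[-9.90000e-03  1.40000e-03 -1.60428e+01]
[-1.47000e-02  3.10000e-03 -2.40642e+01]
[-1.91000e-02  5.50000e-03 -3.20856e+01]
[-2.3200e-02  8.5000e-03 -4.0107e+01]
```

```bash
cat > s.py <<'E'
from h import *; from workcell import env
st=env.read_state(); show(st); x=R.from_quat(st["ee_rot"]).apply([1,0,0]); print("theta pos/rad, yaw",np.round(theta(st["ee_pos"]),3), round(np.arctan2(x[1],x[0])-YAW,3))
E
python3 -m crank '[[[0.79,-0.005,0.0004,0,-8],[0.79,-0.0099,0.0014,0,-16],[0.79,-0.0147,0.0031,0,-24],[0.79,-0.0191,0.0055,0,-32],[0.79,-0.0232,0.0085,0,-40.1]]]'; python3 s.py
```

```text
clock: 2.65
ee_pos: [0.6001, 0.2385, 0.1038]
ee_rot: [0.995, -0.1, 0.002, -0.0]
wrist_force: [2.3, -2.0, -1.8]
grip_width: 0.0181
t 2.65 tcp [0.6001 0.2385 0.1038] safe [0.0029 0.1452] yaw -11.4 z [ 0.005 -0.    -1.   ] w 0.0181 F [ 2.3 -2.  -1.8]
theta pos/rad, yaw [-0.077  0.037] -0.003
```

```bash
python3 -m crank '[[[0.79,-0.005,0.0004,0,-8],[0.79,-0.0099,0.0014,0,-16],[0.79,-0.0147,0.0031,0,-24],[0.79,-0.0191,0.0055,0,-32],[0.79,-0.0232,0.0085,0,-40.1]]]'; python3 s.py;  python3 -m crank '[[[0.79,-0.005,0.0004,0,-8],[0.79,-0.0099,0.0014,0,-16],[0.79,-0.014,0.0028,0,-23],[0.79,-0.0163,0.0039,0,-27],[0.79,-0.0163,0.0039,0,-27]]]'; python3 s.py
```

```text
clock: 3.15
ee_pos: [0.5759, 0.2356, 0.104]
ee_rot: [0.969, 0.248, 0.003, 0.0]
wrist_force: [3.0, 0.2, -1.6]
grip_width: 0.018
t 3.15 tcp [0.5759 0.2356 0.104 ] safe [-0.0203  0.1377] yaw 28.7 z [ 0.006  0.001 -1.   ] w 0.018 F [ 3.   0.2 -1.6]
theta pos/rad, yaw [0.6   0.036] 0.696
clock: 3.65
ee_pos: [0.5626, 0.2247, 0.1039]
ee_rot: [0.886, 0.464, 0.002, 0.0]
wrist_force: [-0.4, 2.2, 0.5]
grip_width: 0.018
t 3.65 tcp [0.5626 0.2247 0.1039] safe [-0.0312  0.1245] yaw 55.3 z [ 0.004  0.002 -1.   ] w 0.018 F [-0.4  2.2  0.5]
theta pos/rad, yaw [1.084 0.035] 1.162
```

```bash
cat > w.py <<'E'
import sys; from h import *; from workcell import env,optics
n=sys.argv[1]; st=env.read_state(); c=optics.read_camera("wrist")
np.savez(n+".npz",**c,p=st["ee_pos"],r=st["ee_rot"])
f=c["frame"][...,::-1][60:280,110:410]; cv2.imwrite(f"pics/{n}.png",cv2.resize(f,None,fx=2.5,fy=2.5,interpolation=cv2.INTER_CUBIC))
E
python3 w.py red1
```

```text
(no output)
```

View pics/red1.png

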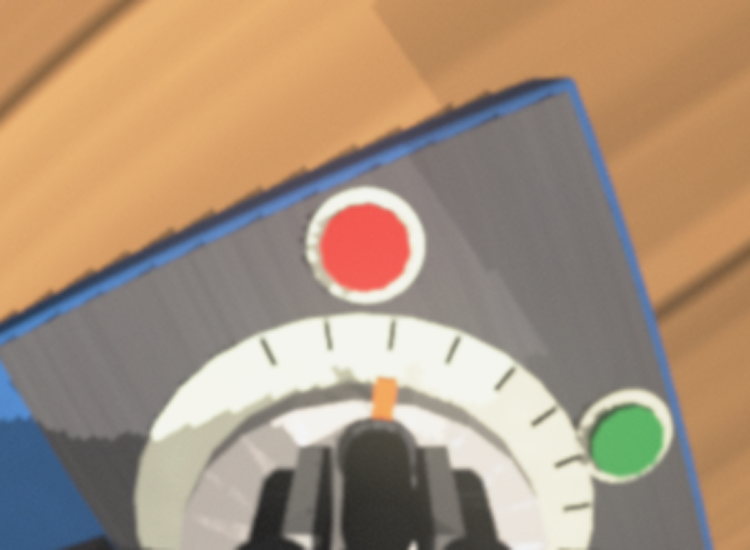

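Red tab at crop (366,245), pointer line from (382,415) to (387,380). The pointer looks slightly short of red, so I'll work it out.

```bash
cat >> h.py <<'E'
def ang(n,pts):
    c=load(n)
    for k,p,z in pts:
        w=wpx(c,110+p[0]/2.5,60+p[1]/2.5,z); print(k,w.round(4),np.round(theta(w),3))
E
python3 - <<'E'
from h import *
ang("red1",[("tip",(387,380),.062),("tip2",(382,415),.062),("red",(366,246),.051),("green",(628,441),.051)])
E
```

```text
tip [0.551 0.238 0.062] [1.028 0.053]
tip2 [0.5578 0.232  0.062 ] [1.026 0.044]
red [0.5241 0.2507 0.051 ] [1.136 0.082]
green [0.6072 0.2788 0.051 ] [-0.026  0.078]
```

```bash
python3 -m crank '[[[0.79,-0.002,0.0003,0,-3],[0.79,-0.004,0.0003,0,-3],[0.79,-0.004,0.0003,0,-3],[0.79,-0.004,0.0003,0,-3],[0.79,-0.004,0.0003,0,-3]]]'; python3 s.py; python3 w.py red2; python3 - <<'E'
from h import *
c=load("red2"); h=cv2.cvtColor(c["frame"],cv2.COLOR_RGB2HSV)
def cen(lo,hi,box):
    m=cv2.inRange(h,lo,hi); u0,v0,u1,v1=box; k=m*0; k[v0:v1,u0:u1]=m[v0:v1,u0:u1]
    n,l,s,ce=cv2.connectedComponentsWithStats(k); i=1+np.argmax(s[1:,4]); return ce[i],s[i]
for nm,lo,hi,box,z in (("pointer",(8,100,120),(20,255,255),(230,195,300,235),.062),("red",(0,140,120),(7,255,255),(200,120,320,200),.051)):
    p,s=cen(lo,hi,box); w=wpx(c,*p,z); print(nm,p.round(1),s,np.round(theta(w),3))
E
```

```text
clock: 4.2
ee_pos: [0.5599, 0.2204, 0.102]
ee_rot: [0.874, 0.487, 0.0, 0.0]
wrist_force: [1.5, 1.4, 0.8]
grip_width: 0.018
t 4.2 tcp [0.5599 0.2204 0.102 ] safe [-0.033   0.1197] yaw 58.2 z [ 0.001 -0.    -1.   ] w 0.018 F [1.5 1.4 0.8]
theta pos/rad, yaw [1.23  0.035] 1.212
pointer [261.1 219.6] [256 212  11  17 150] [1.183 0.048]
red [268.4 159.4] [252 143  34  34 924] [1.143 0.082]
```

Pointer 1.18 vs red 1.14, about 3 mm, so it is on the tab. Hold, then turn back towards blue.

```bash
python3 -m crank '[[[0.79,0,0,0,0],[0.79,0,0,0,0],[0.79,0,0,0,0],[0.79,0,0,0,0],[0.79,0,0,0,0]]]'; for i in 1; do python3 s.py; done; python3 -m crank '[[[0.79,0.005,0.0004,0,8],[0.79,0.0099,0.0014,0,16],[0.79,0.0147,0.0031,0,24],[0.79,0.0191,0.0055,0,32],[0.79,0.0232,0.0085,0,40.1]]]'; python3 s.py;python3 -m crank '[[[0.79,0.005,0.0004,0,8],[0.79,0.0099,0.0014,0,16],[0.79,0.0147,0.0031,0,24],[0.79,0.0191,0.0055,0,32],[0.79,0.0232,0.0085,0,40.1]]]'; python3 s.py
```

```text
clock: 4.75
ee_pos: [0.5596, 0.2204, 0.1017]
ee_rot: [0.873, 0.487, 0.0, 0.0]
wrist_force: [1.8, 0.9, 0.8]
grip_width: 0.0182
t 4.75 tcp [0.5596 0.2204 0.1017] safe [-0.0333  0.1196] yaw 58.3 z [ 0. -0. -1.] w 0.0182 F [1.8 0.9 0.8]
theta pos/rad, yaw [1.235 0.035] 1.213
clock: 5.25
ee_pos: [0.5769, 0.2354, 0.1006]
ee_rot: [0.988, 0.155, -0.003, 0.0]
wrist_force: [-3.8, -0.7, 1.2]
grip_width: 0.0181
t 5.25 tcp [0.5769 0.2354 0.1006] safe [-0.0193  0.1377] yaw 17.9 z [-0.006 -0.001 -1.   ] w 0.0181 F [-3.8 -0.7  1.2]
theta pos/rad, yaw [0.576 0.035] 0.508
clock: 5.75
ee_pos: [0.6013, 0.2358, 0.1002]
ee_rot: [0.981, -0.193, -0.003, 0.0]
wrist_force: [-3.4, 4.4, 0.3]
grip_width: 0.0178
t 5.75 tcp [0.6013 0.2358 0.1002] safe [0.0046 0.1429] yaw -22.2 z [-0.006  0.001 -1.   ] w 0.0178 F [-3.4  4.4  0.3]
theta pos/rad, yaw [-0.131  0.035] -0.192
```

```bash
python3 -m crank '[[[0.79,0.005,0.0004,0,8],[0.79,0.0099,0.0014,0,16],[0.79,0.0147,0.0031,0,24],[0.79,0.0191,0.0055,0,32],[0.79,0.0232,0.0085,0,40.1]]]'; python3 -m crank '[[[0.79,0.005,0.0004,0,8],[0.79,0.0099,0.0014,0,16],[0.79,0.0127,0.0023,0,20.6],[0.79,0.014,0.0028,0,23],[0.79,0.014,0.0028,0,23]]]'; python3 s.py; python3 w.py blue1
cat > m.py <<'E'
import sys; from h import *
n,col=sys.argv[1:3]; c=load(n); h=cv2.cvtColor(c["frame"],cv2.COLOR_RGB2HSV)
def cen(lo,hi,box):
    m=cv2.inRange(h,lo,hi); u0,v0,u1,v1=box; k=m*0; k[v0:v1,u0:u1]=m[v0:v1,u0:u1]
    n,l,s,ce=cv2.connectedComponentsWithStats(k); i=1+np.argmax(s[1:,4]); return ce[i],s[i]
T={"red":((0,140,120),(7,255,255)),"blue":((105,120,150),(125,255,255)),"green":((50,80,80),(90,255,255))}
for nm,lo,hi,box,z in (("pointer",(8,100,120),(20,255,255),(230,195,300,235),.062),(col,*T[col],(200,120,320,200),.051)):
    p,s=cen(lo,hi,box); w=wpx(c,*p,z); print(nm,p.round(1),s,np.round(theta(w),3))
E
python3 m.py blue1 blue
```

```text
clock: 6.25
ee_pos: [0.6207, 0.2195, 0.1006]
ee_rot: [0.856, -0.518, -0.002, -0.0]
wrist_force: [0.8, 5.5, -2.2]
grip_width: 0.0176
clock: 6.75
ee_pos: [0.6254, 0.2048, 0.1009]
ee_rot: [0.737, -0.676, -0.001, 0.001]
wrist_force: [1.1, 2.7, -1.2]
grip_width: 0.0177
t 6.75 tcp [0.6254 0.2048 0.1009] safe [0.0343 0.1171] yaw -85.0 z [-0.002  0.    -1.   ] w 0.0177 F [ 1.1  2.7 -1.2]
theta pos/rad, yaw [-1.31   0.035] -1.288
pointer [255.8 214.5] [251 206  10  18 158] [-1.26   0.053]
blue [251.3 157.7] [234 141  35  35 972] [-1.238  0.083]
```

```bash
python3 -m crank '[[[0.79,0,0,0,0],[0.79,0,0,0,0],[0.79,0,0,0,0],[0.79,0,0,0,0],[0.79,0,0,0,0]]]'; python3 w.py blue2; python3 m.py blue2 blue; python3 -m crank '[[[0.79,-0.005,0.0004,0,-8],[0.79,-0.0099,0.0014,0,-16],[0.79,-0.0147,0.0031,0,-24],[0.79,-0.0191,0.0055,0,-32],[0.79,-0.0232,0.0085,0,-40.1]]]'; python3 -m crank '[[[0.79,-0.005,0.0004,0,-8],[0.79,-0.0099,0.0014,0,-16],[0.79,-0.0147,0.0031,0,-24],[0.79,-0.0191,0.0055,0,-32],[0.79,-0.0205,0.0064,0,-35]]]';python3 -m crank '[[[0.79,0,0,0,0],[0.79,0,0,0,0],[0.79,0,0,0,0],[0.79,0,0,0,0],[0.79,0,0,0,0]]]'; python3 s.py; python3 w.py green1; python3 m.py green1 green
```

```text
clock: 7.3
ee_pos: [0.6257, 0.2047, 0.1015]
ee_rot: [0.737, -0.676, -0.0, 0.0]
wrist_force: [-1.3, 2.8, -0.9]
grip_width: 0.0179
pointer [255.9 214.8] [251 207  11  17 155] [-1.263  0.052]
blue [251.1 158. ] [234 141  35  35 968] [-1.238  0.083]
clock: 7.85
ee_pos: [0.6163, 0.2256, 0.1018]
ee_rot: [0.925, -0.38, 0.001, 0.001]
wrist_force: [1.7, -2.3, -1.6]
grip_width: 0.0183
clock: 8.35
ee_pos: [0.5975, 0.2361, 0.1023]
ee_rot: [0.996, -0.084, 0.001, 0.001]
wrist_force: [2.5, -2.1, -0.9]
grip_width: 0.0176
clock: 8.85
ee_pos: [0.5971, 0.2369, 0.1021]
ee_rot: [0.996, -0.087, 0.001, -0.0]
wrist_force: [1.7, -1.4, 1.4]
grip_width: 0.0176
t 8.85 tcp [0.5971 0.2369 0.1021] safe [0.0002 0.1432] yaw -10.0 z [ 0.001  0.    -1.   ] w 0.0176 F [ 1.7 -1.4  1.4]
theta pos/rad, yaw [-0.006  0.035] 0.022
pointer [260.5 217.8] [256 210  10  17 150] [-0.022  0.05 ]
green [263.7 165.9] [247 149  35  35 944] [-0.03   0.078]
```

View pics/green1.png

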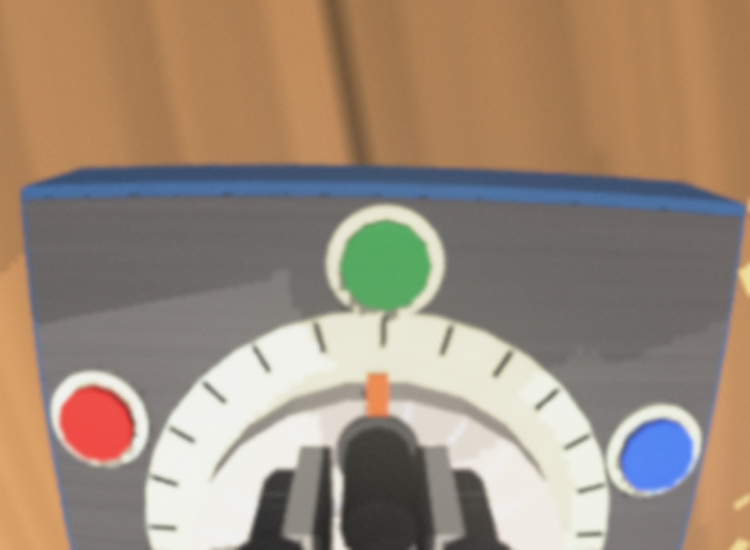

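Crop: orange pointer (377,395) points straight at the green tab (385,262), with measured angles within 0.01 rad. Blue was held too (2 mm off). Now I release, lift, and move behind the knob with the fingers shut.

```bash
python3 -m crank '[[[0.65,0,0,0,0],[0.6,0,0,0,0],[0.6,0,0,-0.02,0],[0.6,0,0,-0.05,0],[0.6,0,0,-0.08,0]]]'; python3 -m crank '[[[0.8,0,0.04,0,1.2],[1,0,0.08,0,1.2],[1,0,0.12,0,1.2],[1,0,0.16,0,1.2],[1,0,0.173,0,1.2]]]';  python3 s.py; python3 - <<'E'
from h import *; from workcell import env
st=env.read_state(); print(row(st,safe(0,-.032),.099,np.degrees(YAW)))
E
python3 w.py k1; cp pics/k1.png pics/k1f.png; python3 - <<'E'
import numpy as np,cv2
c=np.load("k1.npz"); cv2.imwrite("pics/k1f.png",cv2.resize(c["frame"][...,::-1],(800,600)))
E
```

```text
clock: 9.4
ee_pos: [0.5955, 0.2372, 0.1816]
ee_rot: [0.996, -0.086, -0.001, 0.0]
wrist_force: [0.7, 0.4, 0.3]
grip_width: 0.0346
clock: 9.9
ee_pos: [0.5658, 0.0639, 0.1814]
ee_rot: [0.995, -0.098, -0.001, 0.0]
wrist_force: [0.4, 0.3, 0.1]
grip_width: 0.0002
t 9.9 tcp [0.5658 0.0639 0.1814] safe [ 0.0032 -0.0326] yaw -11.3 z [-0.001 -0.    -1.   ] w 0.0002 F [0.4 0.3 0.1]
theta pos/rad, yaw [-3.119  0.141] -0.001
([-0.0031, -0.0007, 0.0824], np.float64(-0.1))
```

View pics/k1f.png

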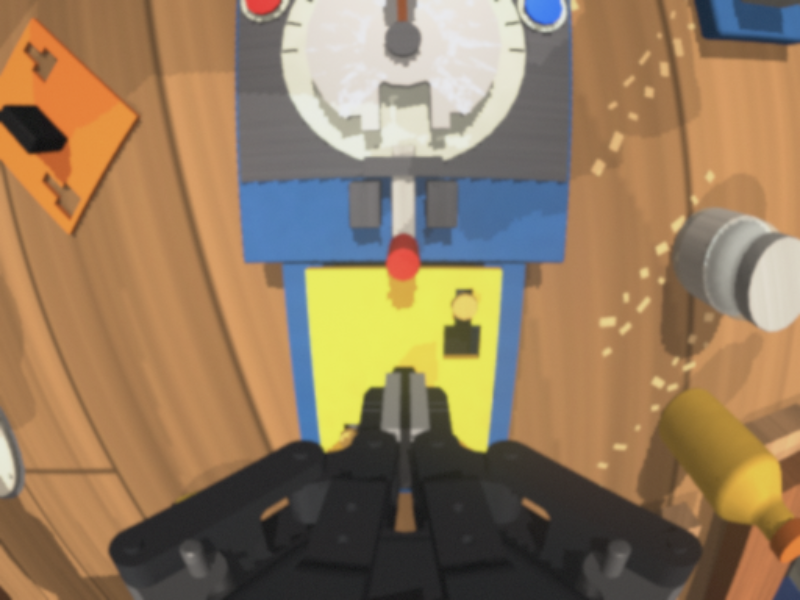

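The red knob (404,262) is straight ahead of the shut fingers (404,390), and the notch faces the bolt. Measure the knob and handle, then descend.

```bash
python3 - <<'E'
from h import *
c=load("k1"); w=wpx(c,404*.64,263*.64,.097); print("knob",w,tosafe(w), R.from_quat(c["r"]).inv().apply(w-c["p"]))
E
python3 -m crank '[[[1,-0.001,0,0.02,0],[1,-0.001,0,0.045,0],[1,-0.001,0,0.07,0],[1,-0.001,0,0.082,0],[1,-0.001,0,0.082,0]]]'; python3 s.py
```

```text
knob [0.57216864 0.09648319 0.097     ] [0.00315656 0.00054044] [ 8.83638338e-06 -3.32341865e-02  8.43290349e-02]
clock: 10.45
ee_pos: [0.5642, 0.0679, 0.0976]
ee_rot: [0.995, -0.097, -0.002, -0.0]
wrist_force: [-0.1, 0.5, 0.6]
grip_width: 0.0
t 10.45 tcp [0.5642 0.0679 0.0976] safe [ 0.0009 -0.029 ] yaw -11.1 z [-0.004  0.001 -1.   ] w 0.0 F [-0.1  0.5  0.6]
theta pos/rad, yaw [-3.135  0.137] 0.003
```

```bash
python3 -m crank '[[[1,0.001,-0.006,0,0],[1,0.001,-0.012,0,0],[1,0.001,-0.018,0,0],[1,0.001,-0.024,0,0],[1,0.001,-0.028,0,0]]]'; python3 s.py; python3 -m crank '[[[1,0,-0.001,0,0],[1,0,-0.002,0,0],[1,0,-0.003,0,0],[1,0,-0.004,0,0],[1,0,-0.004,0,0]]]'; python3 s.py
```

```text
clock: 10.95
ee_pos: [0.5728, 0.0947, 0.1005]
ee_rot: [0.995, -0.097, 0.001, 0.0]
wrist_force: [0.7, -1.2, 0.4]
grip_width: 0.0003
t 10.95 tcp [0.5728 0.0947 0.1005] safe [ 0.0041 -0.0011] yaw -11.1 z [ 0.001 -0.    -1.   ] w 0.0003 F [ 0.7 -1.2  0.4]
theta pos/rad, yaw [-3.104  0.109] 0.002
clock: 11.45
ee_pos: [0.5728, 0.0981, 0.0996]
ee_rot: [0.995, -0.097, -0.0, -0.0]
wrist_force: [0.2, -0.7, 1.2]
grip_width: -0.0003
t 11.45 tcp [0.5728 0.0981 0.0996] safe [0.0035 0.0022] yaw -11.1 z [-0.  0. -1.] w -0.0003 F [ 0.2 -0.7  1.2]
theta pos/rad, yaw [-3.109  0.106] 0.002
```

```bash
for k in 1; do python3 -m crank '[[[1,0,-0.001,0,0],[1,0,-0.002,0,0],[1,0,-0.003,0,0],[1,0,-0.003,0,0],[1,0,-0.003,0,0]]]'; python3 s.py; done; python3 -m crank '[[[1,0,-0.001,0,0],[1,0,-0.0015,0,0],[1,0,-0.002,0,0],[1,0,-0.002,0,0],[1,0,-0.002,0,0]]]'; python3 s.py
```

```text
clock: 11.95
ee_pos: [0.5733, 0.1002, 0.0996]
ee_rot: [0.995, -0.097, -0.0, 0.001]
wrist_force: [-1.5, -5.6, 1.2]
grip_width: -0.0003
t 11.95 tcp [0.5733 0.1002 0.0996] safe [0.0035 0.0044] yaw -11.1 z [-0.001 -0.001 -1.   ] w -0.0003 F [-1.5 -5.6  1.2]
theta pos/rad, yaw [-3.108  0.104] 0.002
clock: 12.45
ee_pos: [0.5734, 0.1005, 0.0997]
ee_rot: [0.995, -0.097, -0.001, 0.002]
wrist_force: [-3.9, -11.0, 3.6]
grip_width: -0.0002
t 12.45 tcp [0.5734 0.1005 0.0997] safe [0.0036 0.0047] yaw -11.1 z [-0.002 -0.005 -1.   ] w -0.0002 F [ -3.9 -11.    3.6]
theta pos/rad, yaw [-3.107  0.103] 0.002
```

Firm stop at 24 mm of travel (11 N reaction). Back off, rise, and go over the handle, opening to about 42 mm.

```bash
python3 -m crank '[[[1,0,0.01,0,0],[1,0,0.02,0,0],[1,0,0.025,-0.03,0],[1,0,0.03,-0.06,0],[0.8,0,0.04,-0.08,0]]]'; python3 -m crank '[[[0.5,0,0.03,0,0],[0.5,0,0.06,0,0],[0.5,0,0.063,0,0],[0.5,0,0.063,0,0],[0.5,0,0.063,0,0]]]'; python3 s.py; python3 w.py h1;python3 - <<'E'
import numpy as np,cv2
c=np.load("h1.npz"); cv2.imwrite("pics/h1f.png",cv2.resize(c["frame"][...,::-1],(800,600)))
E
```

```text
clock: 12.95
ee_pos: [0.5667, 0.0636, 0.1818]
ee_rot: [0.995, -0.097, 0.001, -0.001]
wrist_force: [0.1, -0.1, 0.1]
grip_width: 0.0134
clock: 13.45
ee_pos: [0.5539, 0.0025, 0.1795]
ee_rot: [0.995, -0.097, -0.0, -0.0]
wrist_force: [0.5, 0.8, 0.5]
grip_width: 0.0425
t 13.45 tcp [0.5539 0.0025 0.1795] safe [ 0.0036 -0.0952] yaw -11.1 z [-0.     0.001 -1.   ] w 0.0425 F [0.5 0.8 0.5]
theta pos/rad, yaw [-3.124  0.203] 0.002
```

View pics/h1f.png

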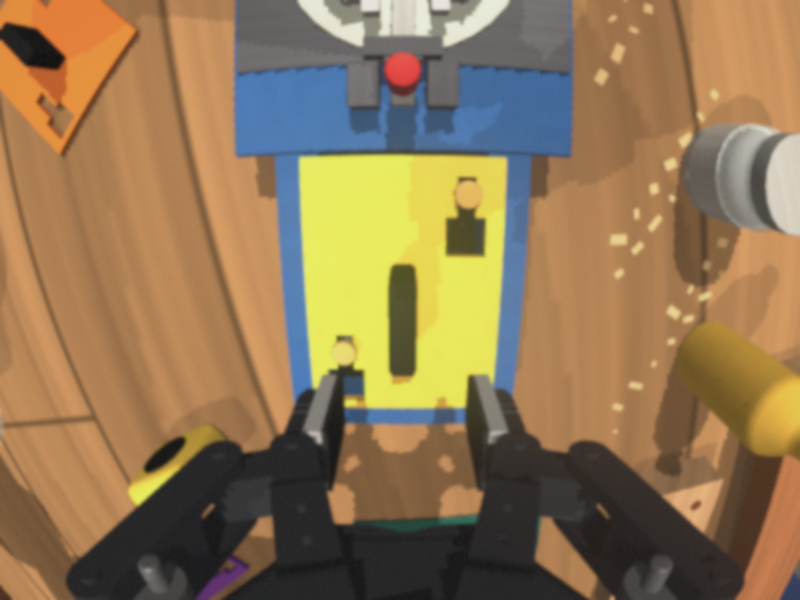

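The knob is drawn to (403,70), level with the guide blocks (bolt in). The handle spans (403,267) to (403,375), centred between the pads.

```bash
python3 - <<'E'
from h import *
c=load("h1")
for n,p,z in (("knob",(403,70),.097),("h far",(403,268),.091),("h near",(402,372),.091)):
    w=wpx(c,p[0]*.64,p[1]*.64,z); print(n,tosafe(w).round(4), R.from_quat(c["r"]).inv().apply(w-c["p"]).round(4))
E
python3 -m crank '[[[0.5,0,0,0.03,0],[0.5,0,0,0.06,0],[0.5,0,0,0.085,0],[0.5,0,0,0.099,0],[0.5,0,0,0.099,0]]]'; python3 s.py
```

```text
knob [0.0028 0.0232] [-0.0005 -0.1183  0.0826]
h far [ 0.0031 -0.0653] [-0.0004 -0.0298  0.0885]
h near [ 0.0027 -0.1187] [-0.0009  0.0235  0.0885]
clock: 14.0
ee_pos: [0.5524, 0.0028, 0.0785]
ee_rot: [0.995, -0.096, -0.002, -0.0]
wrist_force: [0.3, 0.4, -0.0]
grip_width: 0.0427
t 14.0 tcp [0.5524 0.0028 0.0785] safe [ 0.002  -0.0952] yaw -11.1 z [-0.004  0.001 -1.   ] w 0.0427 F [ 0.3  0.4 -0. ]
theta pos/rad, yaw [-3.132  0.203] 0.003
```

```bash
python3 -m crank '[[[0.5,-0.0003,-0.003,-0.006,0],[0.5,-0.0003,-0.003,-0.006,0],[0.9,-0.0003,-0.003,-0.006,0],[1,-0.0003,-0.003,-0.006,0],[1,-0.0003,-0.003,-0.006,0]]]'; python3 s.py;  python3 -m crank '[[[1,0,-0.004,-0.0007,0],[1,0,-0.008,-0.0007,0],[1,0,-0.012,-0.0007,0],[1,0,-0.016,-0.0007,0],[1,0,-0.02,-0.0007,0]]]'; python3 s.py
```

```text
clock: 14.5
ee_pos: [0.5549, 0.0047, 0.0878]
ee_rot: [0.995, -0.097, 0.001, 0.0]
wrist_force: [-2.0, 0.6, 5.8]
grip_width: 0.0129
t 14.5 tcp [0.5549 0.0047 0.0878] safe [ 0.0041 -0.0928] yaw -11.1 z [ 0.001 -0.    -1.   ] w 0.0129 F [-2.   0.6  5.8]
theta pos/rad, yaw [-3.121  0.201] 0.002
clock: 15.0
ee_pos: [0.5586, 0.0245, 0.0879]
ee_rot: [0.995, -0.097, 0.0, 0.0]
wrist_force: [-0.7, -5.3, 3.9]
grip_width: 0.013
t 15.0 tcp [0.5586 0.0245 0.0879] safe [ 0.0039 -0.0727] yaw -11.1 z [ 0.001 -0.001 -1.   ] w 0.013 F [-0.7 -5.3  3.9]
theta pos/rad, yaw [-3.12   0.181] 0.002
```

```bash
python3 -m crank '[[[1,0,-0.001,0,0],[1,0,-0.002,0,0],[1,0,-0.003,0,0],[1,0,-0.0035,0,0],[1,0,-0.0035,0,0]]]'; python3 s.py;  python3 -m crank '[[[1,0,-0.001,0,0],[1,0,-0.0015,0,0],[1,0,-0.002,0,0],[1,0,-0.002,0,0],[1,0,-0.002,0,0]]]'; python3 s.py
```

```text
clock: 15.5
ee_pos: [0.5593, 0.0279, 0.0878]
ee_rot: [0.995, -0.097, 0.0, 0.0]
wrist_force: [0.1, -3.4, 4.4]
grip_width: 0.0125
t 15.5 tcp [0.5593 0.0279 0.0878] safe [ 0.0039 -0.0693] yaw -11.1 z [ 0.001 -0.001 -1.   ] w 0.0125 F [ 0.1 -3.4  4.4]
theta pos/rad, yaw [-3.12   0.177] 0.002
clock: 16.0
ee_pos: [0.5596, 0.0294, 0.0879]
ee_rot: [0.995, -0.097, 0.0, 0.001]
wrist_force: [-1.3, -5.4, 5.9]
grip_width: 0.0127
t 16.0 tcp [0.5596 0.0294 0.0879] safe [ 0.0039 -0.0677] yaw -11.1 z [ 0.001 -0.001 -1.   ] w 0.0127 F [-1.3 -5.4  5.9]
theta pos/rad, yaw [-3.119  0.176] 0.002
```

Moved 25.1 mm so far. Nudge to firm contact with the blocks.

```bash
python3 -m crank '[[[1,0,-0.0005,0,0],[1,0,-0.001,0,0],[1,0,-0.001,0,0],[1,0,-0.001,0,0],[1,0,-0.001,0,0]]]'; python3 s.py
```

```text
clock: 16.5
ee_pos: [0.5596, 0.0294, 0.0879]
ee_rot: [0.995, -0.097, 0.0, 0.001]
wrist_force: [-3.3, -9.5, 5.4]
grip_width: 0.0131
t 16.5 tcp [0.5596 0.0294 0.0879] safe [ 0.0039 -0.0677] yaw -11.1 z [ 0.    -0.003 -1.   ] w 0.0131 F [-3.3 -9.5  5.4]
theta pos/rad, yaw [-3.12   0.176] 0.002
```

```bash
python3 -m crank '[[[1,0,0.0015,0,0],[1,0,0.0015,-0.001,0],[1,0,0.0015,-0.003,0],[1,0,0.0015,-0.005,0],[1,0,0.0015,-0.007,0]]]'; python3 s.py;
```

```text
clock: 17.0
ee_pos: [0.5577, 0.0298, 0.0932]
ee_rot: [0.995, -0.097, -0.002, -0.0]
wrist_force: [-1.5, -2.6, -5.2]
grip_width: 0.013
t 17.0 tcp [0.5577 0.0298 0.0932] safe [ 0.002  -0.0677] yaw -11.1 z [-0.003  0.001 -1.   ] w 0.013 F [-1.5 -2.6 -5.2]
theta pos/rad, yaw [-3.13   0.176] 0.002
```

Risen 5 mm with only the plate's weight on the wrist, so it is free. Lift on and compute the placing.

```bash
python3 -m crank '[[[1,0,0,-0.006,0],[1,0,0,-0.013,0],[1,0,0,-0.025,0],[1,0,0,-0.05,0],[1,0,0,-0.08,0]]]'; python3 s.py; python3 - <<'E'
from h import *; from workcell import env
st=env.read_state(); my=-.115
c=load("top"); 
# tcp is ~on grip: plate centre = tcp + 5.5mm (offset grip->middle) along plate +y
off=.089-.0925-(-.0000) # tcp(safe y at grasp)=-.0928 ; plate centre=-.089
py=np.array([-np.sin(my),np.cos(my)]); tgt=np.array([.5365,-.315])-.004*py
print(tgt,row(st,tgt,st["ee_pos"][2],np.degrees(my)))
E
```

```text
clock: 17.5
ee_pos: [0.5586, 0.0299, 0.1753]
ee_rot: [0.995, -0.097, -0.001, -0.0]
wrist_force: [0.0, -0.5, -4.2]
grip_width: 0.0133
t 17.5 tcp [0.5586 0.0299 0.1753] safe [ 0.0028 -0.0674] yaw -11.1 z [-0.001  0.001 -1.   ] w 0.0133 F [ 0.  -0.5 -4.2]
theta pos/rad, yaw [-3.126  0.175] 0.002
[ 0.53604101 -0.31897358] ([0.0452, 0.3467, -0.0004], np.float64(-4.5))
```

```bash
python3 -m crank '[[[1,0.004,0.03,-0.005,0],[1,0.009,0.07,-0.005,-1],[1,0.014,0.11,-0.005,-2],[1,0.019,0.15,-0.005,-3],[1,0.024,0.19,-0.005,-4.5]]]'; python3 - <<'E'
from h import *; from workcell import env
st=env.read_state(); show(st); print(row(st,[.536,-.3215],.11,np.degrees(-.115)))
E
```

```text
clock: 18.0
ee_pos: [0.5463, -0.163, 0.181]
ee_rot: [0.998, -0.057, 0.001, 0.0]
wrist_force: [0.7, 0.2, -4.1]
grip_width: 0.0133
t 18.0 tcp [ 0.5463 -0.163   0.181 ] safe [ 0.0283 -0.259 ] yaw -6.6 z [ 0.002 -0.    -1.   ] w 0.0133 F [ 0.7  0.2 -4.1]
([0.0077, 0.1587, 0.071], np.float64(0.0))
```

```bash
python3 -m crank '[[[1,0.0015,0.035,0,0],[1,0.003,0.075,0,0],[1,0.005,0.115,0.01,0],[1,0.007,0.15,0.03,0],[1,0.0077,0.1587,0.06,0]]]'; python3 -m crank '[[[1,0,0,0.006,0],[1,0,0,0.01,0],[1,0,0,0.01,0],[1,0,0,0.01,0],[1,0,0,0.01,0]]]'; python3 s.py; python3 w.py m1; python3 - <<'E'
import numpy as np,cv2
from workcell import optics
c=np.load("m1.npz")["frame"]; t=optics.read_camera("top"); np.savez("top2.npz",**t)
a=cv2.resize(c,(400,300)); b=cv2.resize(t["frame"][130:250,250:410],(400,300),interpolation=cv2.INTER_CUBIC)
cv2.imwrite("pics/m1f.png",np.hstack([a,b])[...,::-1])
E
```

```text
clock: 18.5
ee_pos: [0.5369, -0.3257, 0.1229]
ee_rot: [0.998, -0.059, 0.003, 0.003]
wrist_force: [1.1, 0.3, -3.6]
grip_width: 0.0131
clock: 19.0
ee_pos: [0.5363, -0.3201, 0.1111]
ee_rot: [0.998, -0.057, 0.001, 0.001]
wrist_force: [-0.4, -0.9, -3.8]
grip_width: 0.0132
t 19.0 tcp [ 0.5363 -0.3201  0.1111] safe [ 0.0491 -0.415 ] yaw -6.6 z [ 0.002 -0.002 -1.   ] w 0.0132 F [-0.4 -0.9 -3.8]
theta pos/rad, yaw [-3.048  0.525] 0.081
```

View pics/m1f.png

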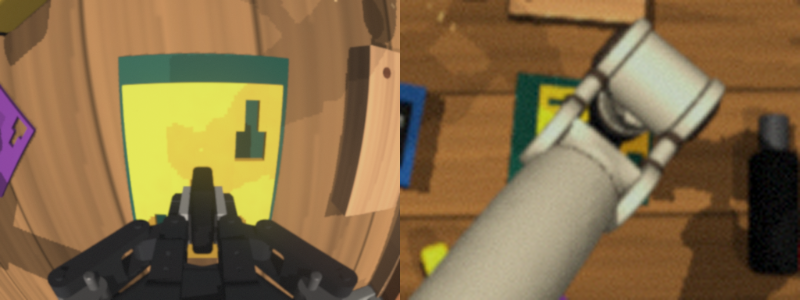

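Left half: the plate (122–284 wide at row 85) sits centrally over the mat (119–288 at row 57). The far edges give the fore-aft offset.

```bash
python3 - <<'E'
from h import *
c=load("m1"); k=1.28; my=-.115; Y=np.array([-np.sin(my),np.cos(my)]); X=np.array([Y[1],-Y[0]])
def P(u,v,z): return wpx(c,u*k,v*k,z)[:2]
ml,mr=P(119,57,.003),P(288,58,.003); pl,pr=P(122,84,.0745),P(284,84,.0745)
M=(ml+mr)/2; Q=(pl+pr)/2
print("widths",np.linalg.norm(mr-ml),np.linalg.norm(pr-pl)); print("yaws",np.arctan2(*(mr-ml)[::-1]),np.arctan2(*(pr-pl)[::-1]))
print("mat c",M-.1*Y,"plate c",Q-.075*Y,"delta mat-plate in X,Y",(M-.1*Y-Q+.075*Y)@X,(M-.1*Y-Q+.075*Y)@Y)
E
```

```text
widths 0.16749661455051096 0.11061572468188824
yaws -0.11746719099235065 -0.11261863683607681
mat c [ 0.53867098 -0.31588775] plate c [ 0.53764874 -0.31589391] delta mat-plate in X,Y 0.0010147889086030441 0.00012341890036422564
```

Within about 1 mm of centre and parallel. Lower to z≈0.047, gently.

```bash
python3 -m crank '[[[1,0.001,0,0.02,0],[1,0.001,0,0.04,0],[1,0.001,0,0.054,0],[1,0.001,0,0.061,0],[1,0.001,0,0.062,0]]]'; python3 s.py; python3 -m crank '[[[1,0,0,0.001,0],[1,0,0,0.002,0],[1,0,0,0.003,0],[1,0,0,0.003,0],[1,0,0,0.003,0]]]'; python3 s.py
```

```text
clock: 19.6
ee_pos: [0.536, -0.3199, 0.0466]
ee_rot: [0.998, -0.058, -0.001, -0.0]
wrist_force: [0.1, 0.3, -4.1]
grip_width: 0.0132
t 19.6 tcp [ 0.536  -0.3199  0.0466] safe [ 0.0487 -0.4149] yaw -6.6 z [-0.001  0.001 -1.   ] w 0.0132 F [ 0.1  0.3 -4.1]
theta pos/rad, yaw [-3.049  0.525] 0.08
clock: 20.1
ee_pos: [0.5369, -0.3209, 0.0458]
ee_rot: [0.998, -0.058, 0.001, 0.001]
wrist_force: [-1.9, 1.1, 5.5]
grip_width: 0.0132
t 20.1 tcp [ 0.5369 -0.3209  0.0458] safe [ 0.0499 -0.4157] yaw -6.6 z [ 0.001 -0.001 -1.   ] w 0.0132 F [-1.9  1.1  5.5]
theta pos/rad, yaw [-3.047  0.526] 0.08
```

Seated: z is 0.0458 as predicted, and the force has reversed. Release and retreat upward, then towards the robot's side to clear the top view.

```bash
python3 -m crank '[[[0.5,0,0,-0.002,0],[0.5,0,0,-0.002,0],[0.5,0,0,-0.002,0],[0.5,0,0,-0.012,0],[0.5,0,0,-0.04,0]]]'; python3 -m crank '[[[0.5,0,0,-0.05,0],[0.5,0,0,-0.1,0],[0.5,0,0,-0.14,0],[0.5,-0.04,0,-0.15,0],[0.5,-0.09,0,-0.15,0]]]'; python3 -m crank '[[[0.5,-0.04,0,0,0],[0.5,-0.08,0,0,0],[0.5,-0.12,0,0,0],[0.5,-0.13,0,0,0],[0.5,-0.13,0,0,0]]]'; python3 - <<'E'
from workcell import optics
from h import *
t=optics.read_camera("top"); np.savez("top3.npz",**t); cv2.imwrite("pics/top3.png",cv2.resize(t["frame"][60:260,100:400][...,::-1],None,fx=2.6,fy=2.6,interpolation=cv2.INTER_CUBIC))
E
python3 s.py
```

```text
clock: 20.6
ee_pos: [0.5345, -0.3188, 0.0822]
ee_rot: [0.998, -0.058, -0.002, -0.002]
wrist_force: [0.2, -0.0, 0.1]
grip_width: 0.0426
clock: 21.1
ee_pos: [0.4481, -0.3113, 0.2387]
ee_rot: [0.998, -0.057, 0.003, 0.003]
wrist_force: [-1.7, -0.5, 1.2]
grip_width: 0.0427
clock: 21.6
ee_pos: [0.3172, -0.2951, 0.2351]
ee_rot: [0.998, -0.059, 0.001, 0.001]
wrist_force: [0.6, 0.2, 0.5]
grip_width: 0.0427
t 21.65 tcp [ 0.3181 -0.2954  0.2352] safe [-0.1697 -0.4333] yaw -6.7 z [ 0.002 -0.002 -1.   ] w 0.0428 F [-0.1  0.5 -0.4]
theta pos/rad, yaw [2.838 0.567] 0.079
```

View pics/top3.png

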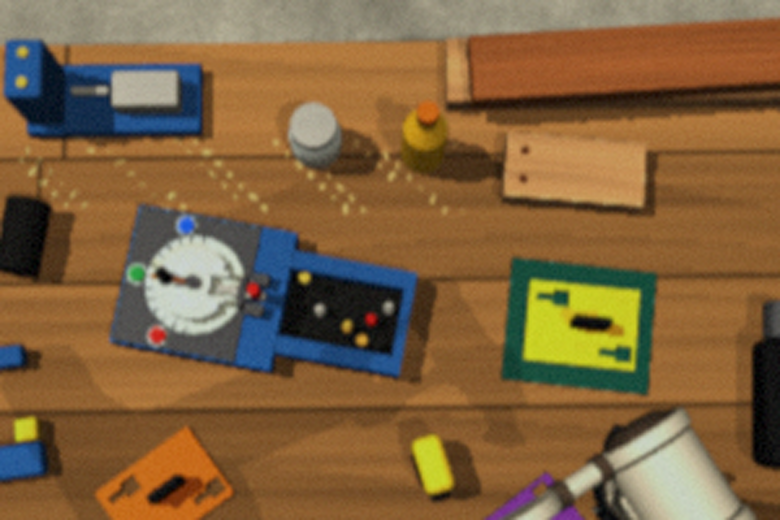

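In the top crop the peg (163,275) and hub (193,282) line up with green (137,273). The knob (253,290) is drawn, the plate (582,325) is centred on the mat (580,326), and the bystanders have not moved.

```bash
python3 -c "
from workcell import env
print(env.job_done())"
```

```text
the job is handed in; nothing more can be done
None
```

I worked the combination, drew the bolt, and laid the yellow cover plate flat, handle up, in the middle of the mat. I handed the job in at about 22 s of the 72 s allowed.

**Dial:** With the jaws loosely around the peg, I stopped at least half a second at each tab. The wrist camera put the pointer about 3 mm off the line to red, 2 mm off blue and under 1 mm off green, against the 9 mm allowed. On the way to red, the pointer first paused about 9 mm short, at the edge of the allowed range. I corrected it before holding there.

**Bolt:** I pushed the knob until it stopped hard, with 11 N of reaction. The camera showed about 23 mm of travel, against the nominal 24 mm.

**Plate:** It slid 25 mm onto the guide blocks and lifted off with only its own weight on the wrist. Before I lowered it, it measured about 1 mm off the mat's centre and parallel to it. The wrist force readings stayed below about 12 N.

**Last check:** The final top view showed the pointer on green, the bolt drawn, the plate centred and the arm clear. The bystanders in that view looked undisturbed, but it cut off the clamp, mallet and drill partway.

**Disagreements:** The wrist and top cameras differed by 2–3 mm. The handle measured about 4 mm from where it should nominally be along the plate, so I aimed between the two values and checked the plate over the mat before lowering it.

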